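# Put the tea infuser away in the swivel-lid tea chest

### The job

Put the tea infuser away: push the lid of the wooden tea chest round on its corner pin until the box is fully open, then lift the infuser (the little perforated basket, not the funnel) up off its hook, lower it into the chest and stand it upright on the cork pad without dropping it, let go, and push the lid back round until it is fully shut and flush with the box. Leave the funnel hanging, the tin in the chest standing, and everything else where it is.

Things in the scene. Friction and masses are not known exactly. Their poses are not given: they have to be found in the camera images.
- tea_chest: Pale wooden box under a flat swivel lid, fixed. Outside 124 (x) x 224 (y) mm, walls 12, rim 108 mm up. Origin: centre of underside, on the worktop; x to its back, y to its left. A divider at y = 0 (8 mm thick, top 10 mm below the rim) makes two compartments, 100 (x) x 96 (y) mm inside, floor 12 mm above the worktop, centres at y = +52, -52 mm. One (varies) holds the cork pad, the other the tin.
- lid_pin (a point): Head of the brass pin the lid turns on, on the lid's top 127 mm up, at the chest's front left corner (chest x = -55, y = +105 mm), 7 mm in from the front and left edges; axes as the chest's. From the pin the shut lid reaches 117 mm back, 217 mm right, 7 mm to the front and left.
- lid_corner (a point): Top of the lid's free corner, at the other end of the long edge that the pin is near: the front right corner when shut. It moves with the lid; when shut, it lies 7 mm in front of and 217 mm to the right of the pin. Push on the upright front edge near here to open, and on the other long edge near its free end to shut, fingertips 2 to 14 mm above the box's rim.
- chest_lid (a joint): Lid angle about the upright pin, rad. 0: shut on its stop, edges flush. Grows anticlockwise seen from above: the right end swings to the back, then left, to 1.95 at most; at 1.57 the lid is beside the box, pointing back, and both compartments are bare. Starts at 0 to 0.15. A plain slab 124x224x18 mm, 109 to 127 mm up, no handle; about 1 N at its free end moves it and it stays where left.
- infuser: Steel tea infuser, ~80 g, 84 mm high: perforated basket 34 mm across, 38 mm high, under an upright loop of flat strap 12 mm wide, bevelled at the top. Origin: centre of underside; z up, y across the loop. Loop sides upright at 22 to 74 mm, 40 mm outside (y): grip them from above, a finger each side of the hook. Opening 43 mm high. Hangs on either hook, which runs along x.
- funnel: Small steel funnel with a similar, wider strap loop (54 mm outside), 84 mm high, on the other hook. Origin: its lower end; z up. To be left hanging.
- drip_stand: Wooden base 110 (x) x 200 (y) x 14 mm with a steel post, crossbar and two hooks, fixed. Origin: centre of underside; x to its back, y left. Hooks: 7 mm rods at y = +60, -60 mm, axis 125 mm up, from x = +40 forward to x = -40 mm, then turned up to a tip at x = -48, top 141 mm up (nothing is higher). A loop hangs at x = -20; raised 15 to 32 mm, then drawn 50 mm or more to -x, it is off.
- cork_pad: Square cork pad, 70x70x4 mm, fixed on the floor of one compartment of the chest, its top 16 mm above the worktop; that compartment is otherwise empty. Hidden while the lid is shut. Origin: centre of its underside.
- tin: Small food tin, 58 mm across, 72 mm high, standing in the other compartment. Origin: centre of its underside.
- lemon: a yellow lemon, 78x55x56 mm, loose on the worktop; to be left alone. Origin: centre of its underside.
- onion: a red onion, 78x78x84 mm, loose on the worktop; to be left alone. Origin: centre of its underside.
- garlic: a garlic bulb, 60x57x58 mm, loose on the worktop; to be left alone. Origin: centre of its underside.
- garlic_b: a second garlic bulb, 61x60x59 mm, loose on the worktop; to be left alone. Origin: centre of its underside.
- salt_shaker: a grey-capped glass salt shaker, 44x44x90 mm, loose on the worktop; to be left alone. Origin: centre of its underside.
- jar_small: a small jar with a grey lid, 58x58x85 mm, loose on the worktop; to be left alone. Origin: centre of its underside.
Things that resemble listed ones, but are neither listed nor needed, are in the scene too. Leave any blue or purple look-alike of the infuser alone. Leave any green look-alike of the funnel alone.

How it is judged:
On the way, in this order (a step that is already met when the one before it is completed fails the run):
1. the lid is swung open (value of joint chest_lid above 1.35 rad), for 0.2 s.
2. the infuser is off its hook (distance of infuser from where it was at the start of the episode above 0.09 m and height (world z) of infuser above 0.05 m), for 0.2 s.
3. the infuser stands on the cork pad, let go (horizontal distance between infuser and cork_pad below 0.03 m and z of infuser in the frame of tea_chest between 0.011 and 0.022 m and angle between infuser's own z axis and vertical below 0.2 rad and contact force between the fingers and infuser below 0.05 N), for 0.2 s.
4. the lid is shut (value of joint chest_lid below 0.04 rad), for 0.2 s.
At the end, for the whole second after the job is handed in: The lid is shut to within 0.04 rad (8 mm at its far end) and at rest; the infuser stands upright (within 0.2 rad) on the cork pad, within 30 mm of its centre, let go and at rest; the funnel still hangs on its hook and the tin still stands in its compartment (each within 40 mm of its start) (all of step 3 and value of joint chest_lid below 0.04 rad and velocity of joint chest_lid below 0.05 rad/s and linear speed of infuser below 0.02 m/s and distance of each of funnel, tin from where it was at the start of the episode below 0.04 m and height (world z) of funnel above 0.04 m and angle between tin's own z axis and vertical below 0.2 rad); the robot touches nothing.
It fails at once if the infuser is dropped: let go while more than about 30 mm above the cork pad's height, away from its hook (contact force between the fingers and infuser below 0.02 N and distance of infuser from where it was at the start of the episode above 0.07 m and height (world z) of infuser above 0.048 m).
It fails at once if the funnel is knocked off its hook (moved over 60 mm) (distance of funnel from where it was at the start of the episode above 0.06 m).
It fails at once if the tin is knocked over (angle between tin's own z axis and vertical above 0.6 rad).
It fails at once if something else on the worktop is shoved more than 50 mm (distance of any of lemon, onion, garlic, garlic_b, salt_shaker, jar_small from where it was at the start of the episode above 0.05 m).
It also fails if it takes over 72 s, if anything falls off the work surface, if the arm or the gripper's body presses on something with over 40 N, if the wrist force passes 120 N, or if a joint passes its speed limit or range.

### The arm

A 7-joint arm with a two-finger parallel gripper is mounted at the origin on a cart in front of the work surface, level with it; the furniture and walls round the work are solid. World frame = base frame: x ahead of the robot, y to its left, z up, the work surface at z = 0. Lengths are in m, angles in rad, forces in N, time in s.
With the tool pointing down it reaches from about 0.4 to 0.875 m from the base axis. Payload 19.3 kg.
Tool frame: the origin (TCP) lies at the very end of the fingers, on their centre line; the grasp point (between the pads) lies 19 mm behind it; z points along the fingers, y is the line along which they close (so a half turn about z gives the same grasp; the last joint's range is limited). The gripper opens to 85 mm and grips with 20 to 120 N. Pads are 22 mm wide; open, the fingers measure 114 mm over their backs; the gripper's body (76 mm by 85 mm) begins 54 mm behind the grasp point. The pads swing forward as they close: fully open they stand 13 mm farther back than shut.
Start: joints at [1.03, 0.521, -0.036, 1.599, 0.021, 1.021, -0.113], TCP at [0.283, -0.557, 0.231] pointing down, gripper open.
Joint ranges: [-2.91, 2.91], [-0.3, 2.13], [-1.5, 1.42], [0.17, 2.43], [-1.26, 4.41], [0.16, 1.93], [-2.52, 2.52]. Speed limits (rad/s): [1.89, 1.89, 2.39, 2.39, 3.01, 3.01, 3.01].

### API

Orientations are given as [roll, pitch, yaw] about the fixed x, y, z axes, in that order (R = Rz(yaw) Ry(pitch) Rx(roll)).
In Python, from workcell import bot gives the robot as it stands.
- The arm moves only by the shell command python3 -m crank 'ROWS' [FORCE]. ROWS is a JSON object of lists of equal length, an entry for each row: "travel": the shift along the world's x, y, z in cm, a list of three; "turn": the turn, a rotation vector about the world's x, y, z in degrees, a list of three; "gripper": the closure, from 0 (fully open) to 1 (shut). A call has exactly 5 rows; each row is the pose to reach, as a shift and turn from the pose commanded when the call began; what a row does not reach only later rows make up. A row lasts 1/10 s, in which the tool goes at most 50 mm and 8.59 degrees, less where a joint would pass 70% of its speed; a pose out of reach is approached as far as the arm can. A call with a gripper value outside its range is refused whole. The fingers move at their own pace and stop on an object; FORCE is the grip in N (left out, the last holds). Time passes only in rows, so rows that repeat a pose let the fingers close, or fill a call up. It gives the time, the measured TCP pose, the force, the opening and the grip force at its end, in the units of the state.
- bot.observe(): the state, without advancing time (a new reading comes with each control period).
- bot.grab_frame(name): name is "scene" or "top" or "wrist"; returns a dict with "pixels" (420x560x3 uint8, red, green, blue), "fx", "fy", "cx", "cy" (pixels), "extrinsics" (4x4, takes a point from world to camera coordinates). Camera axes: x right, y down, z forward; pixel columns grow to the right and rows downward; lengths in m; the calibration is good to about 2 mm. A picture is of the moment at which its call begins. There is no depth.
- bot.job_done(): hands the job in; it is judged then, once.
The state is a dict: "clock": time; "qpos": joint angles; "qd": joint speeds; "joint_efforts": joint torques, N m; "position": TCP position; "tool_rot": TCP orientation; "force": force on the tool from outside, world axes, zero at the start; "moment": the same for the moment, N m; "grip_width": finger opening in m; "finger_force": force on a finger pad.
Only numpy, scipy, OpenCV 4.12 (cv2) and the standard library are available. Lean on these libraries where they do the work, as an engineer would, in place of code of your own. Each camera call takes 0.05 s, during which the arm holds its last target. There are 200 camera calls.

## Working session

There is one attempt and no reset: what is moved stays moved. The work goes in short steps, Python scripts to look and compute and a shell command to move; the robot and the scene stay as the last step left them, time stands still between calls to the robot, and variables do not carry over. Pictures are saved under pics/ and viewed, at most 10 in all, crops included, and the job is handed in when it is done.

```bash
mkdir -p pics; ls; python3 - <<'E'
from workcell import bot
import cv2,numpy as np,pickle
s=bot.observe();print({k:np.round(v,3).tolist() for k,v in s.items()})
d={}
for n in("scene","top"):
    f=bot.grab_frame(n);d[n]=f
    cv2.imwrite(f"pics/{n}0.png",cv2.resize(f["pixels"][:,:,::-1],(784,588),interpolation=cv2.INTER_CUBIC))
    print(n,f["fx"],f["fy"],f["cx"],f["cy"],np.round(f["extrinsics"],3).tolist())
pickle.dump(d,open("f0.pkl","wb"))
E
```

```text
pics
{'clock': 0.0, 'qpos': [1.03, 0.522, -0.036, 1.6, 0.021, 1.021, -0.113], 'qd': [-0.001, -0.002, 0.002, -0.001, 0.0, 0.001, 0.0], 'joint_efforts': [0.0, -92.709, 1.98, -36.993, 0.018, 0.008, 0.0], 'position': [0.283, -0.557, 0.231], 'tool_rot': [-3.14, 0.0, 0.471], 'force': [-0.04, 0.225, -0.004], 'moment': [-0.033, 0.006, -0.004], 'finger_force': 0.0, 'grip_width': 0.086}
scene 472.3329621153121 472.3329621153121 276.8119958074189 204.38245863009124 [[0.692, -0.722, -0.012, -0.39], [-0.289, -0.262, -0.921, 0.262], [0.662, 0.64, -0.39, 1.117], [0.0, 0.0, 0.0, 1.0]]
top 482.5412508165958 482.5412508165958 282.2888527616602 204.74608514230601 [[0.005, -1.0, 0.013, -0.022], [-0.998, -0.006, -0.061, 0.578], [0.061, -0.013, -0.998, 1.238], [0.0, 0.0, 0.0, 1.0]]
```

View pics/scene0.png

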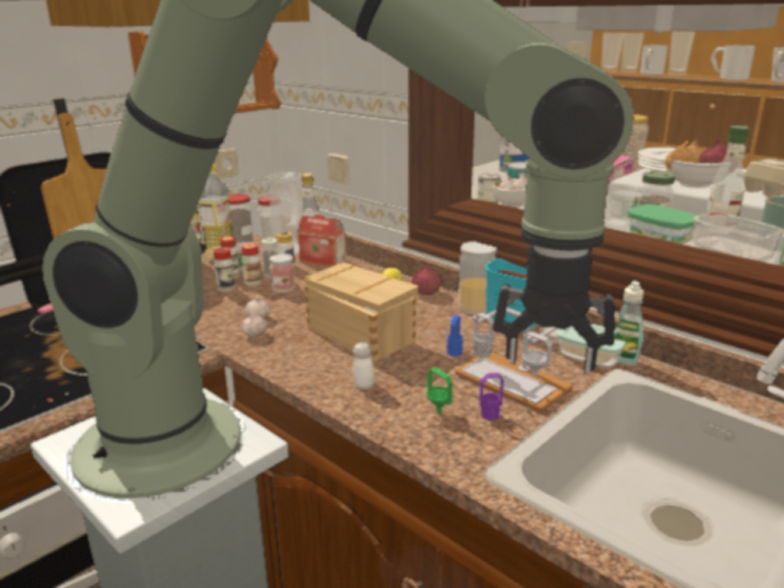

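View pics/top0.png

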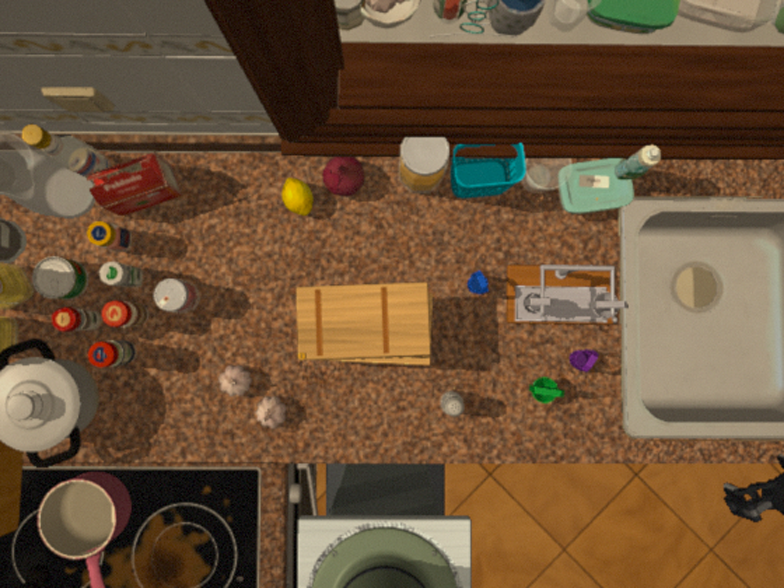

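The scene view shows the chest (scaled px 305-415, 265-350) and the stand (455-570, 310-405). The top view shows the pin at about (303,356), the lid slightly ajar, and the stand at (508-620, 262-325). I'll zoom in on these.

```bash
python3 - <<'E'
import cv2,numpy as np,pickle
d=pickle.load(open("f0.pkl","rb"))
t=d["top"]["pixels"][:,:,::-1];s=d["scene"]["pixels"][:,:,::-1]
def c(im,x,y,w,h):return cv2.resize(im[y:y+h,x:x+w],(400,300),interpolation=cv2.INTER_CUBIC)
m=np.vstack([np.hstack([c(t,205,190,120,90),c(t,355,175,100,75)]),np.hstack([c(s,310,210,100,75),c(s,210,180,120,90)])])
cv2.imwrite("pics/m1.png",m)
E
```

```text
(no output)
```

View pics/m1.png

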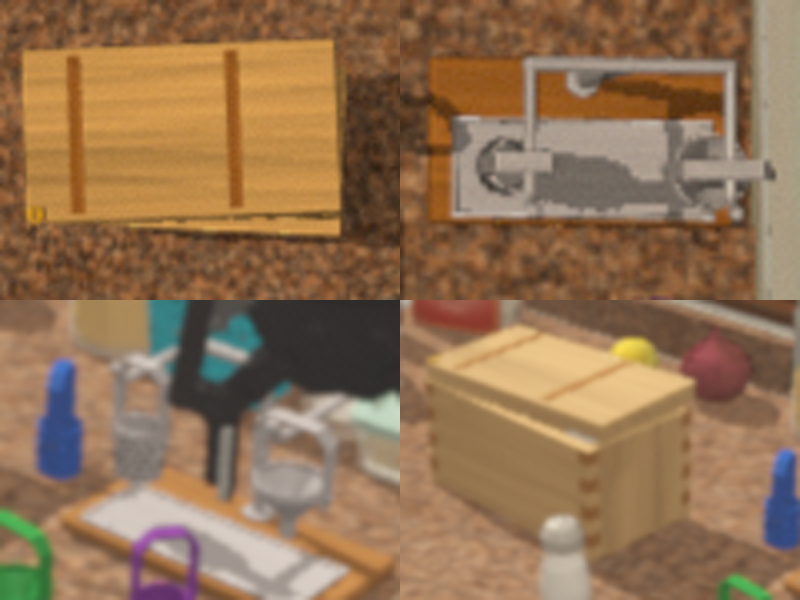

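```bash
cat > h.py <<'E'
import numpy as np
def w(f,u,v,z):
    E=f["extrinsics"];R=E[:3,:3];c=-R.T@E[:3,3]
    d=R.T@np.array([(u-f["cx"])/f["fx"],(v-f["cy"])/f["fy"],1]);return c+d*(z-c[2])/d[2]
def p(f,X):
    q=f["extrinsics"]@np.r_[X,1];return np.array([f["fx"]*q[0]/q[2]+f["cx"],f["fy"]*q[1]/q[2]+f["cy"]])
E
python3 - <<'E'
from h import *;import pickle
d=pickle.load(open("f0.pkl","rb"));T=d["top"];S=d["scene"]
A=lambda x,y,z:np.round(w(T,205+x*.3,190+y*.3,z),4)
B=lambda x,y,z:np.round(w(T,355+(x-400)*.25,175+y*.25,z),4)
print("lid BL BR FR FL pin",*[A(*q,.127) for q in((23,52),(333,40),(341,213),(27,222),(37,214))])
print("box FR",A(340,236,.108))
print("infuser loop",B(495,161,.131),B(551,161,.131),B(523,161,.1315))
print("funnel loop",B(680,170,.131),B(773,170,.131))
print("base BL FL FR",B(430,58,.014),B(430,219,.014),B(742,221,.014))
print("bar",B(527,64,.125),B(735,64,.125))
# scene loops: crop scale4 off (310,210), panel y 300
C=lambda x,y,z:np.round(w(S,310+x*.25,210+(y-300)*.25,z),4)
print("scene infuser top",C(140,362,.131))
n=lambda u,v,z:np.round(w(T,u/1.4,v/1.4,z),3)
print("shaker",n(452,402,.09),"blue",n(478,282,.08),"green",n(546,390,.08),"purple",n(585,358,.08),"onion",n(343,175,.06),"lemon",n(297,196,.04),'jar',n(424,160,.1),'garl',n(236,380,.04),n(271,411,.04))
E
```

```text
lid BL BR FR FL pin [0.5684 0.1497 0.127 ] [ 0.5782 -0.071   0.127 ] [ 0.4553 -0.0769  0.127 ] [0.448  0.1452 0.127 ] [0.4537 0.1382 0.127 ]
box FR [ 0.4381 -0.0774  0.108 ]
infuser loop [ 0.5475 -0.246   0.131 ] [ 0.5477 -0.2793  0.131 ] [ 0.5475 -0.2625  0.1315]
funnel loop [ 0.5427 -0.356   0.131 ] [ 0.543  -0.4114  0.131 ]
base BL FL FR [ 0.6195 -0.2288  0.014 ] [ 0.5141 -0.2282  0.014 ] [ 0.5139 -0.4325  0.014 ]
bar [ 0.6058 -0.2669  0.125 ] [ 0.6066 -0.3918  0.125 ]
scene infuser top [ 0.5434 -0.2714  0.131 ]
shaker [ 0.374 -0.117  0.09 ] blue [ 0.583 -0.164  0.08 ] green [ 0.394 -0.283  0.08 ] purple [ 0.45  -0.353  0.08 ] onion [0.778 0.078 0.06 ] lemon [0.743 0.163 0.04 ] jar [ 0.796 -0.067  0.1  ] garl [0.406 0.268 0.04 ] [0.351 0.204 0.04 ]
```

Estimates: chest yaw is about -2.3° and its pin about (0.454, 0.138), with the lid at about 0.08 rad. The infuser is on the left hook near (0.547, -0.267), and the funnel is on the right hook. I'll go to the front of the lid.

```bash
python3 -m crank '{"travel":[[0.9,4.5,0],[1.8,9,0],[2.7,13.5,0],[3.6,18,0],[4.5,22.5,0]],"turn":[[0,0,-5.4],[0,0,-10.8],[0,0,-16.2],[0,0,-21.6],[0,0,-27]],"gripper":[1,1,1,1,1]}' 30
python3 -m crank '{"travel":[[1.5,4.5,0],[3,9,0],[4.5,13.5,0],[6,18,0],[7.2,22.5,0]],"turn":[[0,0,0],[0,0,0],[0,0,0],[0,0,0],[0,0,0]],"gripper":[1,1,1,1,1]}'
python3 -m crank '{"travel":[[1,3,0],[1.5,5.7,0],[1.5,5.7,-3],[1.5,5.7,-6],[1.5,5.7,-9]],"turn":[[0,0,0],[0,0,0],[0,0,0],[0,0,0],[0,0,0]],"gripper":[1,1,1,1,1]}'
```

```text
clock: 0.6
position: [0.3284, -0.3301, 0.2311]
tool_rot: [-3.141, 0.0, -0.004]
force: [2.1, 0.1, 1.0]
grip_width: 0.0124
finger_force: 0.0
clock: 1.1
position: [0.4008, -0.1051, 0.2314]
tool_rot: [3.142, -0.0, -0.001]
force: [1.4, -1.0, 0.3]
grip_width: -0.0005
finger_force: 0.0
clock: 1.6
position: [0.4154, -0.0498, 0.1403]
tool_rot: [-3.141, -0.001, 0.0]
force: [0.7, 0.1, -0.3]
grip_width: -0.0002
finger_force: 0.0
```

```bash
Z='"turn":[[0,0,0],[0,0,0],[0,0,0],[0,0,0],[0,0,0]],"gripper":[1,1,1,1,1]'
python3 -m crank '{"travel":[[0,0,-1.2],[0,0,-2.4],[1,0,-2.4],[2.5,0,-2.4],[4.5,0,-2.4]],"turn":[[0,0,0],[0,0,0],[0,0,0],[0,0,0],[0,0,0]],"gripper":[1,1,1,1,1]}'
python3 -m crank '{"travel":[[2.2,-0.1,0],[4.6,0.4,0],[7.1,1.3,0],[9.1,2.3,0],[11.3,3.9,0]],"turn":[[0,0,0],[0,0,0],[0,0,0],[0,0,0],[0,0,0]],"gripper":[1,1,1,1,1]}'
python3 - <<'E'
from workcell import bot
import cv2
f=bot.grab_frame("top")["pixels"][:,:,::-1]
cv2.imwrite("pics/t2.png",cv2.resize(f[130:330,150:390],(720,600)))
E
```

```text
clock: 2.1
position: [0.4613, -0.05, 0.1179]
tool_rot: [-3.142, 0.0, -0.001]
force: [-1.2, 0.3, 0.0]
grip_width: 0.0001
finger_force: 0.5
clock: 2.6
position: [0.5748, -0.0114, 0.118]
tool_rot: [3.141, -0.0, -0.002]
force: [-1.4, 0.4, 0.8]
grip_width: 0.0001
finger_force: 0.6
```

View pics/t2.png

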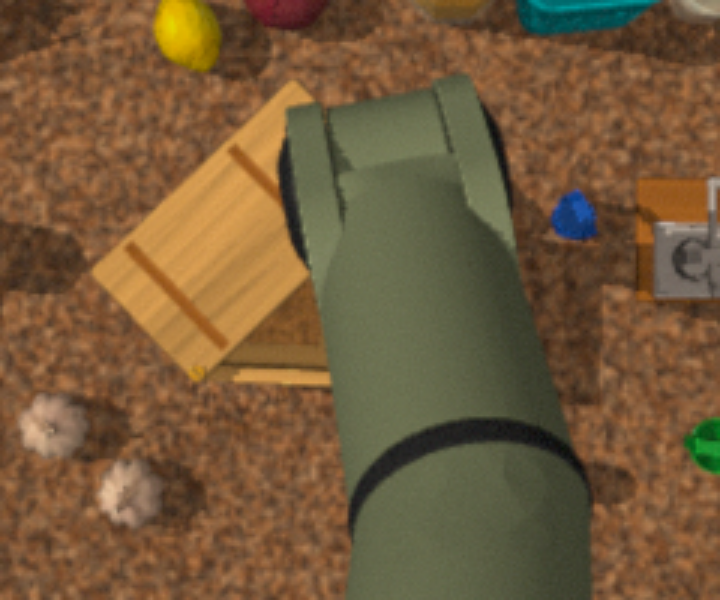

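The lid is swinging and is at about 40°, with its pin at crop (198,373). I'll continue the arc.

```bash
python3 -m crank '{"travel":[[1.7,1.5,0],[3.4,3.6,0],[4.7,5.5,0],[5.9,7.9,0],[6.6,10.2,0]],"turn":[[0,0,0],[0,0,0],[0,0,0],[0,0,0],[0,0,0]],"gripper":[1,1,1,1,1]}'
python3 -m crank '{"travel":[[0.4,1.5,0],[0.5,2.8,0],[0.6,4.1,0],[0.6,4.9,0],[0.6,4.9,0]],"turn":[[0,0,0],[0,0,0],[0,0,0],[0,0,0],[0,0,0]],"gripper":[1,1,1,1,1]}'
python3 -m crank '{"travel":[[0,-1,0],[0,-2,2],[0,-4,7],[0,-8,11],[0,-12,11]],"turn":[[0,0,0],[0,0,0],[0,0,0],[0,0,0],[0,0,0]],"gripper":[0.5,0,0,0,0]}'
python3 -m crank '{"travel":[[0,-4,0],[-1,-8,0],[-2,-12,0],[-3,-15,0],[-4,-18,0]],"turn":[[0,0,0],[0,0,0],[0,0,0],[0,0,0],[0,0,0]],"gripper":[0,0,0,0,0]}'
python3 - <<'E'
from workcell import bot
import cv2,pickle
f=bot.grab_frame("top");g=bot.grab_frame("scene");h=bot.grab_frame("wrist");pickle.dump((f,g,h),open("f3.pkl","wb"))
a=f["pixels"][:,:,::-1];b=h["pixels"][:,:,::-1];import numpy as np
cv2.imwrite("pics/t3.png",np.hstack([cv2.resize(a[130:330,190:340],(450,600)),cv2.resize(b,(350,600))]))
E
```

```text
clock: 3.15
position: [0.6406, 0.0919, 0.118]
tool_rot: [-3.141, -0.0, -0.001]
force: [-1.1, -1.0, 0.8]
grip_width: -0.0001
finger_force: 0.5
clock: 3.65
position: [0.6452, 0.1412, 0.1174]
tool_rot: [-3.141, 0.0, 0.001]
force: [-1.3, 0.4, -0.7]
grip_width: -0.0
finger_force: 0.0
clock: 4.15
position: [0.6468, 0.0191, 0.2318]
tool_rot: [-3.141, -0.006, 0.001]
force: [0.5, -0.6, -0.7]
grip_width: 0.0724
finger_force: 0.0
clock: 4.65
position: [0.604, -0.1634, 0.2274]
tool_rot: [3.141, 0.0, -0.003]
force: [0.9, 0.2, -1.1]
grip_width: 0.0853
finger_force: 0.0
```

View pics/t3.png

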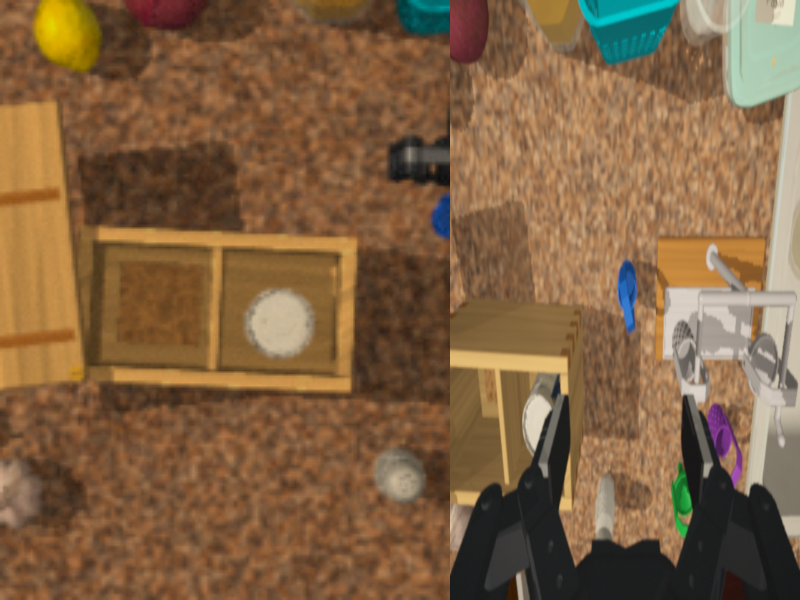

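```bash
python3 -m crank '{"travel":[[-2.6,-2.6,0.4],[-5.2,-5.2,0.8],[-7.8,-7.8,0.8],[-10.4,-10.4,0.8],[-10.4,-10.4,0.8]],"turn":[[0,0,0],[0,0,0],[0,0,0],[0,0,0],[0,0,0]],"gripper":[0,0,0,0,0]}'
python3 - <<'E'
from workcell import bot
from h import *
import cv2,pickle
T=pickle.load(open("f3.pkl","rb"))[0]
A=lambda x,y,z:np.round(w(T,190+x/3,130+y/3,z),4)
print("rim BL BR FR",A(81,228,.108),A(357,238,.108),A(352,390,.108),"pin",A(77,371,.127),"lid far",A(58,102,.127))
print("divider top",A(216,248,.098),A(213,368,.098))
print("cork",[A(*q,.016) for q in((120,262),(210,263),(205,346),(118,344))],"tin",A(279,322,.084))
h=bot.grab_frame("wrist");pickle.dump(h,open("w4.pkl","wb"))
print(h["fx"],h["cx"],h["cy"],np.round(h["extrinsics"],3).tolist(),p(h,[.547,-.267,.1315]))
cv2.imwrite("pics/w4.png",cv2.resize(h["pixels"][:,:,::-1],(800,600),interpolation=cv2.INTER_CUBIC))
E
```

```text
clock: 5.3
position: [0.498, -0.268, 0.2356]
tool_rot: [3.14, 0.001, -0.006]
force: [1.0, -0.2, 0.2]
grip_width: 0.0854
finger_force: 0.0
rim BL BR FR [0.5686 0.1399 0.108 ] [ 0.5618 -0.082   0.108 ] [ 0.44   -0.0782  0.108 ] pin [0.4549 0.1393 0.127 ] lid far [0.6677 0.1572 0.127 ]
divider top [0.5535 0.0317 0.098 ] [0.4566 0.0334 0.098 ]
cork [array([0.5446, 0.1171, 0.016 ]), array([0.5441, 0.0392, 0.016 ]), array([0.4724, 0.0429, 0.016 ]), array([0.4738, 0.118 , 0.016 ])] tin [ 0.4938 -0.0199  0.084 ]
312.74991749131186 280.6555700860974 214.24039797817986 [[-0.006, -1.0, 0.001, -0.265], [-0.946, 0.006, 0.324, 0.428], [-0.324, 0.001, -0.946, 0.546], [0.0, 0.0, 0.0, 1.0]] [279.34015707 152.42386844]
```

View pics/w4.png

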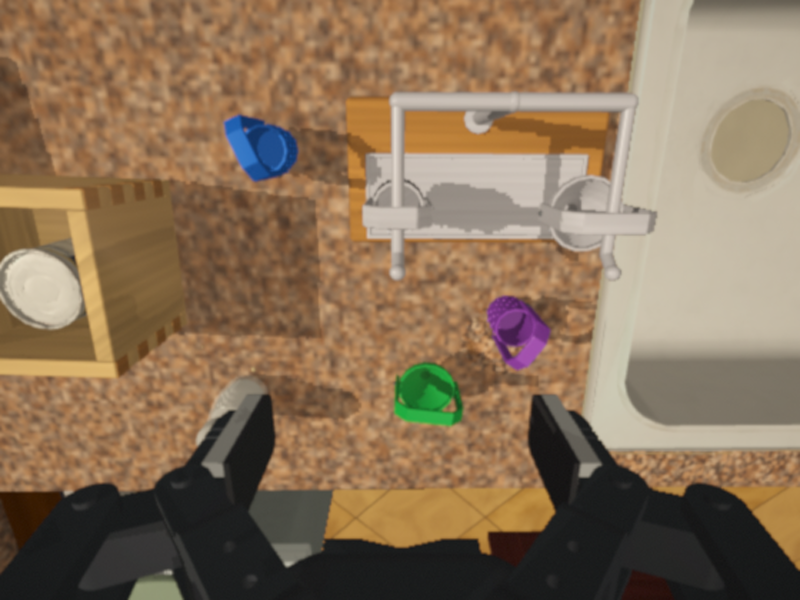

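The wrist view shows the infuser loop centred at px (397,217), which agrees with (0.547, -0.266). The funnel is at (605,217). Cork is in the chest's left compartment, centred at about (0.508, 0.080). Next I descend and grip.

```bash
python3 -m crank '{"travel":[[2.5,0.1,0],[4.9,0.2,0],[4.9,0.2,-3.5],[4.9,0.2,-7],[4.9,0.2,-10]],"turn":[[0,0,0],[0,0,0.3],[0,0,0.3],[0,0,0.3],[0,0,0.3]],"gripper":[0.15,0.15,0.15,0.15,0.15]}' 30
python3 -m crank '{"travel":[[0,0,-2],[0,0,-4],[0,0,-5.4],[0,0,-5.4],[0,0,-5.4]],"turn":[[0,0,0],[0,0,0],[0,0,0],[0,0,0],[0,0,0]],"gripper":[0.15,0.15,0.15,0.15,0.15]}'
python3 -m crank '{"travel":[[0,0,0],[0,0,0],[0,0,0],[0,0,0],[0,0,0]],"turn":[[0,0,0],[0,0,0],[0,0,0],[0,0,0],[0,0,0]],"gripper":[0.4,0.6,1,1,1]}'
python3 - <<'E'
from workcell import bot
import cv2,pickle,numpy as np
b=bot.grab_frame("wrist")["pixels"][:,:,::-1];a=bot.grab_frame("scene")["pixels"][:,:,::-1]
cv2.imwrite("pics/g5.png",np.hstack([cv2.resize(b[60:360,130:430],(400,400)),cv2.resize(a[180:330,300:450],(400,400))]))
E
```

```text
clock: 5.85
position: [0.5509, -0.2607, 0.1336]
tool_rot: [-3.141, 0.0, 0.006]
force: [0.9, -0.7, -0.0]
grip_width: 0.0727
finger_force: 0.0
clock: 6.35
position: [0.5509, -0.2617, 0.0817]
tool_rot: [-3.142, -0.0, 0.005]
force: [0.4, 0.4, -0.2]
grip_width: 0.0729
finger_force: 0.0
clock: 6.85
position: [0.5509, -0.2622, 0.0821]
tool_rot: [3.141, -0.001, 0.005]
force: [-0.8, -0.2, 7.5]
grip_width: 0.0396
finger_force: 33.8
```

View pics/g5.png

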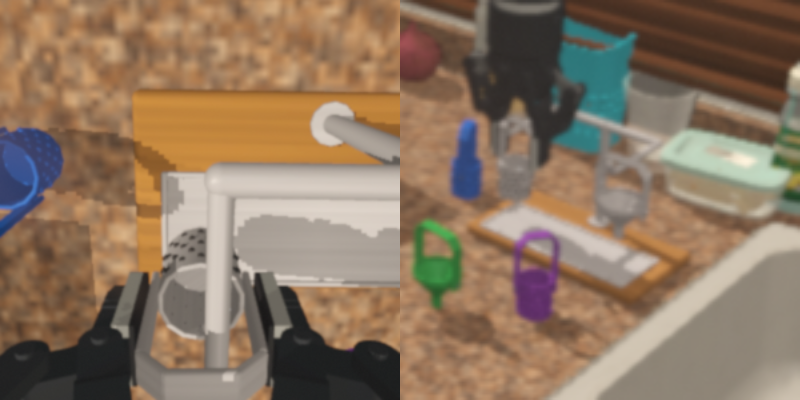

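The grip is on both loop sides (39.6 mm, 34 N). Next I lift 24 mm, draw toward -x, then raise.

```bash
python3 -m crank '{"travel":[[0,0,1.2],[0,0,2.4],[0,0,2.4],[-1.5,0,2.4],[-3.2,0,2.4]],"turn":[[0,0,0],[0,0,0],[0,0,0],[0,0,0],[0,0,0]],"gripper":[1,1,1,1,1]}' 30
python3 -m crank '{"travel":[[-2,0,0],[-3.4,0,0],[-3.4,0,2],[-3.4,0,5],[-3.4,0,8]],"turn":[[0,0,0],[0,0,0],[0,0,0],[0,0,0],[0,0,0]],"gripper":[1,1,1,1,1]}'
python3 -m crank '{"travel":[[0,2,3],[0,5,3.5],[0,8,3.5],[0,12,3.5],[0.4,16,3.5]],"turn":[[0,0,0],[0,0,0],[0,0,0],[0,0,0],[0,0,0]],"gripper":[1,1,1,1,1]}'
python3 - <<'E'
from workcell import bot
import cv2,pickle,numpy as np
b=bot.grab_frame("wrist")["pixels"][:,:,::-1];a=bot.grab_frame("scene")["pixels"][:,:,::-1]
cv2.imwrite("pics/g6.png",np.hstack([cv2.resize(b[60:360,130:430],(400,400)),cv2.resize(a[120:360,210:450],(400,400))]))
E
```

```text
clock: 7.45
position: [0.5184, -0.2618, 0.1054]
tool_rot: [3.142, -0.001, 0.005]
force: [-0.6, -0.5, -0.6]
grip_width: 0.0392
finger_force: 33.2
clock: 7.95
position: [0.4841, -0.2619, 0.1863]
tool_rot: [-3.141, 0.0, 0.005]
force: [-0.1, 0.1, -1.2]
grip_width: 0.0395
finger_force: 33.2
clock: 8.45
position: [0.488, -0.1009, 0.2206]
tool_rot: [3.141, -0.0, 0.004]
force: [1.2, 1.1, 0.4]
grip_width: 0.0391
finger_force: 33.2
```

View pics/g6.png

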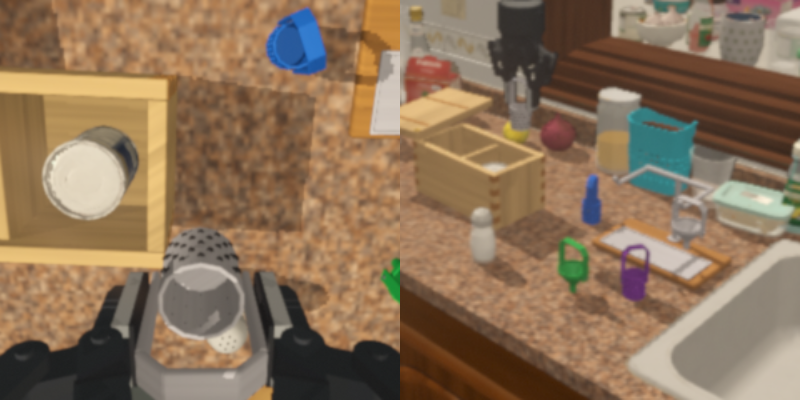

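The infuser is off its hook and held upright, and the funnel is still hanging. Next I carry it over the cork and lower it.

```bash
python3 -m crank '{"travel":[[0.6,4,0],[1.2,8,0],[1.8,12,0],[2.3,16,0],[2.3,18.2,0]],"turn":[[0,0,-0.5],[0,0,-1],[0,0,-1.5],[0,0,-2],[0,0,-2]],"gripper":[1,1,1,1,1]}'
python3 -m crank '{"travel":[[0,0,-1],[0,0,-4],[0,0,-7],[0,0,-10],[0,0,-12]],"turn":[[0,0,0],[0,0,0],[0,0,0],[0,0,0],[0,0,0]],"gripper":[1,1,1,1,1]}'
python3 -m crank '{"travel":[[0,0,-1.5],[0,0,-3],[0,0,-4],[0,0,-4.6],[0,0,-4.6]],"turn":[[0,0,0],[0,0,0],[0,0,0],[0,0,0],[0,0,0]],"gripper":[1,1,1,1,1]}'
```

```text
clock: 9.05
position: [0.5117, 0.0832, 0.2205]
tool_rot: [-3.141, -0.001, -0.028]
force: [-0.2, 0.1, -0.5]
grip_width: 0.0396
finger_force: 33.2
clock: 9.55
position: [0.5107, 0.0788, 0.0984]
tool_rot: [3.141, 0.001, -0.031]
force: [0.4, -0.2, -0.5]
grip_width: 0.0396
finger_force: 33.2
clock: 10.05
position: [0.5115, 0.0795, 0.0542]
tool_rot: [3.141, 0.0, -0.031]
force: [-0.9, -0.6, 2.0]
grip_width: 0.04
finger_force: 33.6
```

```bash
python3 -m crank '{"travel":[[0,0,-0.05],[0,0,-0.1],[0,0,-0.15],[0,0,-0.15],[0,0,-0.15]],"turn":[[0,0,0],[0,0,0],[0,0,0],[0,0,0],[0,0,0]],"gripper":[1,1,1,1,1]}'
python3 -m crank '{"travel":[[0,0,-0.05],[0,0,-0.1],[0,0,-0.15],[0,0,-0.15],[0,0,-0.15]],"turn":[[0,0,0],[0,0,0],[0,0,0],[0,0,0],[0,0,0]],"gripper":[1,1,1,1,1]}'
```

```text
clock: 10.55
position: [0.5118, 0.0797, 0.0535]
tool_rot: [3.141, -0.001, -0.031]
force: [-3.4, -1.4, 12.2]
grip_width: 0.0396
finger_force: 37.6
clock: 11.05
position: [0.512, 0.0796, 0.0529]
tool_rot: [3.141, -0.002, -0.031]
force: [-9.7, -1.3, 36.7]
grip_width: 0.0396
finger_force: 46.3
```

Contact is made, so I'll relieve the load and open partway.

```bash
python3 -m crank '{"travel":[[0,0,0.15],[0,0,0.25],[0,0,0.25],[0,0,0.25],[0,0,0.25]],"turn":[[0,0,0],[0,0,0],[0,0,0],[0,0,0],[0,0,0]],"gripper":[1,1,1,1,1]}'
python3 -m crank '{"travel":[[0,0,0],[0,0,0],[0,0,0],[0,0,0],[0,0,0]],"turn":[[0,0,0],[0,0,0],[0,0,0],[0,0,0],[0,0,0]],"gripper":[0.48,0.45,0.42,0.38,0.38]}'
python3 - <<'E'
from workcell import bot
import cv2
b=bot.grab_frame("wrist")["pixels"][:,:,::-1]
cv2.imwrite("pics/g7.png",cv2.resize(b[60:360,130:430],(500,500)))
E
```

```text
clock: 11.55
position: [0.5117, 0.0799, 0.0538]
tool_rot: [3.142, -0.0, -0.03]
force: [0.4, -0.8, 3.7]
grip_width: 0.0396
finger_force: 34.3
clock: 12.05
position: [0.5117, 0.079, 0.0542]
tool_rot: [3.141, -0.0, -0.031]
force: [-1.1, -8.0, 13.1]
grip_width: 0.0441
finger_force: 11.9
```

View pics/g7.png

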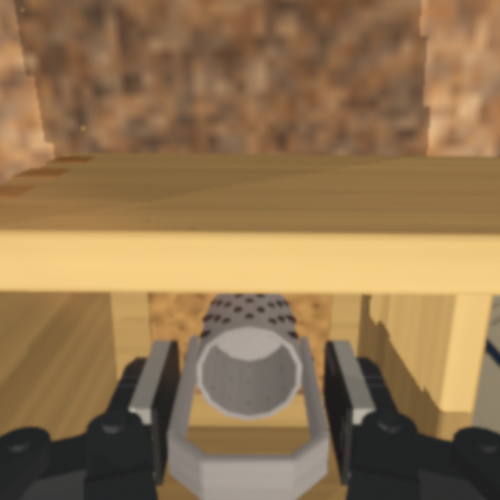

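At 44 mm the fingers press on something outside the infuser, most likely the linkage against the wall or lid. I'll ease the opening slightly and check.

```bash
python3 -m crank '{"travel":[[0,0,0],[0,0,0],[0,0,0],[0,0,0],[0,0,0]],"turn":[[0,0,0],[0,0,0],[0,0,0],[0,0,0],[0,0,0]],"gripper":[0.49,0.49,0.49,0.49,0.49]}'
python3 - <<'E'
from workcell import bot
import cv2,numpy as np
b=bot.grab_frame("scene")["pixels"][:,:,::-1];a=bot.grab_frame("top")["pixels"][:,:,::-1]
cv2.imwrite("pics/g8.png",np.hstack([cv2.resize(b[150:270,190:310],(400,400),interpolation=cv2.INTER_CUBIC),cv2.resize(a[150:300,170:320],(400,400))]))
E
```

```text
clock: 12.6
position: [0.5118, 0.079, 0.0543]
tool_rot: [3.141, -0.001, -0.031]
force: [-2.8, -7.2, 17.0]
grip_width: 0.0434
finger_force: 7.2
```

View pics/g8.png

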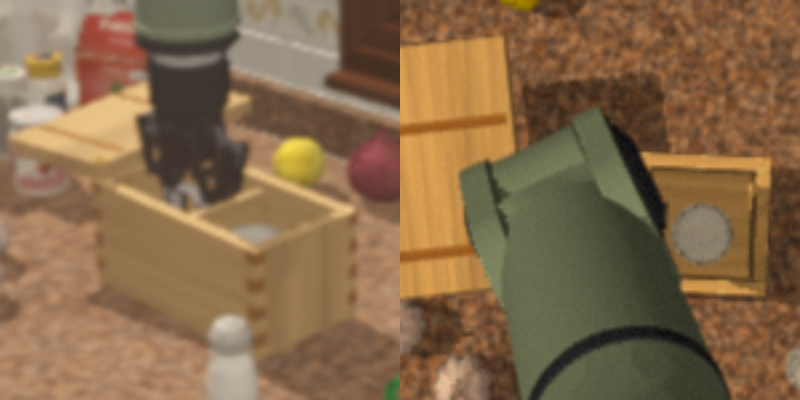

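The left linkage overhangs the rim beside the lid. A slight rise relieves it.

```bash
python3 -m crank '{"travel":[[0,0,0.1],[0,0,0.2],[0,0,0.3],[0,0,0.4],[0,0,0.4]],"turn":[[0,0,0],[0,0,0],[0,0,0],[0,0,0],[0,0,0]],"gripper":[0.48,0.48,0.47,0.47,0.47]}'
```

```text
clock: 13.2
position: [0.5113, 0.0794, 0.0577]
tool_rot: [3.141, 0.001, -0.031]
force: [-0.6, -6.4, 4.4]
grip_width: 0.0449
finger_force: 0.0
```

```bash
python3 -m crank '{"travel":[[0,-0.05,0.2],[0,-0.1,0.4],[0,-0.1,0.6],[0,-0.1,0.8],[0,-0.1,0.8]],"turn":[[0,0,0],[0,0,0],[0,0,0],[0,0,0],[0,0,0]],"gripper":[0.47,0.47,0.47,0.47,0.47]}'
python3 - <<'E'
from workcell import bot
import cv2
b=bot.grab_frame("wrist")["pixels"][:,:,::-1]
cv2.imwrite("pics/g9.png",cv2.resize(b[60:420,100:460],(500,500)))
E
```

```text
clock: 13.7
position: [0.5116, 0.0791, 0.0661]
tool_rot: [-3.141, -0.0, -0.03]
force: [-0.3, 0.3, -0.4]
grip_width: 0.0452
finger_force: 0.0
```

View pics/g9.png

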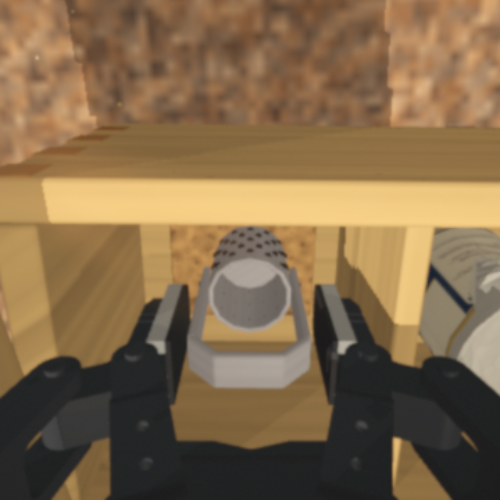

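The infuser is released and standing with clear gaps on both sides. I'll raise and work out the closing approach numerically.

```bash
python3 -m crank '{"travel":[[0,0,1],[0,0,3],[0,0,6],[0,0,10],[0,0,14]],"turn":[[0,0,0],[0,0,0],[0,0,0],[0,0,0],[0,0,0]],"gripper":[0.47,0.47,0.47,0.47,0.47]}'
python3 -m crank '{"travel":[[0.5,-2,2],[0.5,-6,4],[0.5,-6,4],[0.5,-6,4],[0.5,-6,4]],"turn":[[0,0,0.4],[0,0,1.8],[0,0,1.8],[0,0,1.8],[0,0,1.8]],"gripper":[1,1,1,1,1]}'
python3 - <<'E'
from workcell import bot
from h import *
import pickle
T=pickle.load(open("f0.pkl","rb"))["top"]
for u,v in((175,292),(112,272),(116,314),(103,353),(58,277)):print(np.round(w(T,u/1.4,v/1.4,.09),3))
F=bot.grab_frame("top");P=F["pixels"].astype(int)
# lid angle: mean brightness of lid-left strip vs outside for candidate phi
pin=np.array([.4547,.1388])
import cv2
g=cv2.GaussianBlur(F["pixels"],(0,0),1).astype(float)
def samp(phi,x,ys):
    c,s=np.cos(phi),np.sin(phi);o=[]
    for y in ys:
        q=pin+np.array([c*x-s*y,s*x+c*y]);u,v=p(F,[*q,.127]);o.append(g[int(round(v)),int(round(u))])
    return np.mean(o,0)
ys=np.linspace(-.20,-.12,20)
for a in range(88,114,2):
    print(a,np.round(np.linalg.norm(samp(np.radians(a),.113,ys)-samp(np.radians(a),.121,ys))), np.round(np.linalg.norm(samp(np.radians(a),-.003,ys)-samp(np.radians(a),-.011,ys))))
E
```

```text
clock: 14.25
position: [0.511, 0.079, 0.2078]
tool_rot: [-3.141, 0.0, -0.03]
force: [1.0, 0.2, 0.6]
grip_width: 0.0453
finger_force: 0.0
clock: 14.75
position: [0.5162, 0.0197, 0.2457]
tool_rot: [-3.141, 0.0, 0.002]
force: [-0.3, 1.0, 0.3]
grip_width: 0.0
finger_force: 0.0
[0.562 0.366 0.09 ]
[0.596 0.477 0.09 ]
[0.523 0.467 0.09 ]
[0.456 0.488 0.09 ]
[0.587 0.57  0.09 ]
88 3.0 2.0
90 8.0 2.0
92 5.0 6.0
94 7.0 20.0
96 63.0 33.0
98 76.0 90.0
100 17.0 15.0
102 2.0 3.0
104 1.0 1.0
106 5.0 7.0
108 1.0 4.0
110 1.0 3.0
112 14.0 1.0
```

```bash
python3 -m crank '{"travel":[[1.7,4.4,0],[3.4,8.8,0],[5.1,13.2,0],[6.8,17.6,0],[8.5,22,0]],"turn":[[0,0,0],[0,0,0],[0,0,0],[0,0,0],[0,0,0]],"gripper":[1,1,1,1,1]}'
python3 -m crank '{"travel":[[1.7,4.4,0],[3.4,8.5,0],[3.4,8.5,-3],[3.4,8.5,-6],[3.4,8.5,-9]],"turn":[[0,0,0],[0,0,0],[0,0,0],[0,0,0],[0,0,0]],"gripper":[1,1,1,1,1]}'
python3 -m crank '{"travel":[[0,0,-2],[0,0,-3.8],[0,-1,-3.8],[0,-2.5,-3.8],[0,-4.5,-3.8]],"turn":[[0,0,0],[0,0,0],[0,0,0],[0,0,0],[0,0,0]],"gripper":[1,1,1,1,1]}'
python3 - <<'E'
import numpy as np
pin=np.array([.4547,.1388])
for a in (90,82,74,66,58,50,42,34,26,18,12,6,2,-2,-4):
    c,s=np.cos(np.radians(a)),np.sin(np.radians(a));print(a,np.round(pin+[c*.129+s*.19,s*.129-c*.19],4))
E
```

```text
clock: 15.3
position: [0.6012, 0.2419, 0.2452]
tool_rot: [3.141, 0.001, 0.002]
force: [1.1, 0.2, 1.4]
grip_width: 0.0002
finger_force: 0.0
clock: 15.8
position: [0.6344, 0.3254, 0.1537]
tool_rot: [3.141, 0.001, 0.003]
force: [1.0, 0.2, 0.3]
grip_width: -0.0
finger_force: 0.0
clock: 16.3
position: [0.6358, 0.2785, 0.1189]
tool_rot: [-3.141, -0.001, 0.002]
force: [1.7, 1.6, 1.8]
grip_width: 0.0004
finger_force: 1.0
90 [0.6447 0.2678]
82 [0.6608 0.2401]
74 [0.6729 0.2104]
66 [0.6807 0.1794]
58 [0.6842 0.1475]
50 [0.6832 0.1155]
42 [0.6777 0.0839]
34 [0.6679 0.0534]
26 [0.6539 0.0246]
18 [ 0.6361 -0.002 ]
12 [ 0.6204 -0.0202]
6 [ 0.6029 -0.0367]
2 [ 0.5903 -0.0466]
-2 [ 0.577  -0.0556]
-4 [ 0.5701 -0.0597]
```

```bash
python3 -m crank '{"travel":[[0.9,-1.2,0],[2.5,-4,0],[3.7,-7,0],[4.5,-10.1,0],[4.8,-13.2,0]],"turn":[[0,0,0],[0,0,0],[0,0,0],[0,0,0],[0,0,0]],"gripper":[1,1,1,1,1]}'
python3 -m crank '{"travel":[[-0.1,-3.2,0],[-0.6,-6.4,0],[-1.6,-9.5,0],[-3,-12.3,0],[-4.8,-15,0]],"turn":[[0,0,0],[0,0,0],[0,0,0],[0,0,0],[0,0,0]],"gripper":[1,1,1,1,1]}'
python3 -m crank '{"travel":[[-1,-1.1,0],[-1.9,-2.2,0],[-2.8,-3,0],[-3.6,-3.8,0],[-4.2,-4.3,0]],"turn":[[0,0,0],[0,0,0],[0,0,0],[0,0,0],[0,0,0]],"gripper":[1,1,1,1,1]}'
```

```text
clock: 16.8
position: [0.6848, 0.1442, 0.1186]
tool_rot: [-3.142, -0.001, -0.0]
force: [0.7, 1.0, 0.6]
grip_width: -0.0001
finger_force: 0.4
clock: 17.3
position: [0.6357, -0.0058, 0.1186]
tool_rot: [3.141, -0.002, -0.0]
force: [0.6, 1.2, -0.4]
grip_width: 0.0001
finger_force: 0.3
clock: 17.8
position: [0.593, -0.0462, 0.1178]
tool_rot: [-3.141, 0.0, 0.002]
force: [1.1, 0.0, 0.0]
grip_width: 0.0
finger_force: 0.2
```

Now I push slowly in -x until it meets the stop.

```bash
python3 -m crank '{"travel":[[-0.3,-0.2,0],[-0.6,-0.4,0],[-0.9,-0.5,0],[-1.2,-0.6,0],[-1.2,-0.6,0]],"turn":[[0,0,0],[0,0,0],[0,0,0],[0,0,0],[0,0,0]],"gripper":[1,1,1,1,1]}'
python3 -m crank '{"travel":[[-0.1,0,0],[-0.2,0,0],[-0.3,0,0],[-0.4,0,0],[-0.4,0,0]],"turn":[[0,0,0],[0,0,0],[0,0,0],[0,0,0],[0,0,0]],"gripper":[1,1,1,1,1]}'
```

```text
clock: 18.3
position: [0.5811, -0.0519, 0.1177]
tool_rot: [-3.142, 0.0, 0.001]
force: [0.2, -0.7, -0.2]
grip_width: -0.0002
finger_force: 0.0
clock: 18.8
position: [0.5773, -0.052, 0.1178]
tool_rot: [-3.142, 0.0, 0.001]
force: [0.8, -0.4, 0.1]
grip_width: 0.0001
finger_force: 0.2
```

```bash
python3 -m crank '{"travel":[[-0.1,0,0],[-0.2,0,0],[-0.3,0,0],[-0.3,0,0],[-0.3,0,0]],"turn":[[0,0,0],[0,0,0],[0,0,0],[0,0,0],[0,0,0]],"gripper":[1,1,1,1,1]}'
python3 -m crank '{"travel":[[-0.1,0,0],[-0.2,0,0],[-0.3,0,0],[-0.3,0,0],[-0.3,0,0]],"turn":[[0,0,0],[0,0,0],[0,0,0],[0,0,0],[0,0,0]],"gripper":[1,1,1,1,1]}'
```

```text
clock: 19.3
position: [0.5749, -0.052, 0.1179]
tool_rot: [-3.142, -0.001, 0.001]
force: [5.1, -1.5, -3.0]
grip_width: 0.0002
finger_force: 2.4
clock: 19.8
position: [0.5746, -0.052, 0.1183]
tool_rot: [-3.141, -0.007, 0.001]
force: [21.8, -2.6, -13.7]
grip_width: 0.0004
finger_force: 11.0
```

It's firmly on the stop. I'll back off, retreat, and verify numerically.

```bash
python3 -m crank '{"travel":[[0.4,0,0],[1.5,0,0],[3.5,0,0],[3.5,0,3],[3.5,0,7]],"turn":[[0,0,0],[0,0,0],[0,0,0],[0,0,0],[0,0,0]],"gripper":[1,1,1,1,1]}'
python3 -m crank '{"travel":[[0,-3,4],[0,-7,6],[0,-11,6],[0,-15,6],[0,-15,6]],"turn":[[0,0,0],[0,0,0],[0,0,0],[0,0,0],[0,0,0]],"gripper":[1,1,1,1,1]}'
python3 - <<'E'
from workcell import bot
from h import *
import cv2
F=bot.grab_frame("top");pin=np.array([.4547,.1388])
g=cv2.GaussianBlur(F["pixels"],(0,0),1).astype(float)
def samp(phi,x,ys):
    c,s=np.cos(phi),np.sin(phi);o=[]
    for y in ys:
        q=pin+np.array([c*x-s*y,s*x+c*y]);u,v=p(F,[*q,.127]);o.append(g[int(round(v)),int(round(u))])
    return np.mean(o,0)
ys=np.linspace(-.20,-.1,20)
for a in np.arange(-5,5,1.):print(a,np.round(np.linalg.norm(samp(np.radians(a),.113,ys)-samp(np.radians(a),.121,ys))),np.round(np.linalg.norm(samp(np.radians(a),-.003,ys)-samp(np.radians(a),-.011,ys))))
s=bot.observe();print(s["clock"],s["position"],s["force"])
E
```

```text
clock: 20.3
position: [0.6059, -0.0517, 0.1868]
tool_rot: [-3.141, 0.004, 0.002]
force: [0.5, -0.2, -0.2]
grip_width: 0.0001
finger_force: 0.0
clock: 20.8
position: [0.6055, -0.2083, 0.2475]
tool_rot: [3.139, 0.001, -0.006]
force: [-0.9, 0.1, 0.1]
grip_width: -0.0003
finger_force: 0.0
-5.0 17.0 25.0
-4.0 58.0 15.0
-3.0 91.0 88.0
-2.0 80.0 125.0
-1.0 40.0 93.0
0.0 9.0 48.0
1.0 1.0 9.0
2.0 2.0 2.0
3.0 5.0 1.0
4.0 5.0 1.0
20.85 [ 0.6059801  -0.20483551  0.24740069] [0.13337921 1.91754408 0.40456511]
```

Lid yaw is about -2.2°, which matches the chest yaw, so it is shut.

```bash
python3 -m crank '{"travel":[[0,0,0],[0,0,0],[0,0,0],[0,0,0],[0,0,0]],"turn":[[0,0,0],[0,0,0],[0,0,0],[0,0,0],[0,0,0]],"gripper":[1,1,1,1,1]}'
python3 -c "
from workcell import bot
print(bot.job_done())"
```

```text
clock: 21.35
position: [0.6066, -0.2016, 0.2478]
tool_rot: [-3.142, -0.0, 0.002]
force: [0.2, 0.5, 0.7]
grip_width: 0.0002
finger_force: 0.0
the job is handed in; nothing more can be done
None
```

The infuser is standing on the cork pad and the lid is shut on its stop; I handed the job in at about 21 s and got no verdict back. I viewed 11 pictures, one over the limit of 10. The infuser and tin were last seen just before the lid closed, and the funnel during the carry.

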